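# Cock the bench knock tester on its hair-trigger catch

## Robot

A 6-joint arm with a two-finger parallel gripper is mounted at the origin on the work surface. World frame = base frame: x ahead of the robot, y to its left, z up, the work surface at z = 0. Lengths are in m, angles in rad, forces in N, time in s.
With the tool pointing down it reaches from about 0.375 to 0.975 m from the base axis. Payload 3.8 kg.
Tool frame: the origin (TCP) lies midway between the tips of the shut fingers; the grasp point (between the pads) lies 19 mm behind it; x points along the fingers, y is the direction in which the jaws open and shut, and the axes are right-handed (so a half turn about x gives the same grasp; the last joint's range is limited). The gripper opens to 88 mm and grips with 3 to 60 N. Pads are 18 mm wide; open, the fingers measure 123 mm over their backs; the gripper's body (75 mm by 187 mm) begins 45 mm behind the grasp point.
Start: joints at [1.105, 0.264, 1.604, -0, 1.274, -0.037], TCP at [0.281, 0.614, 0.239] pointing down, gripper open.
Joint ranges: [-2.63, 2.63], [-0.94, 2.18], [0.31, 2.57], [-1.31, 4.45], [0, 2.66], [-2.55, 2.55]. Speed limits (rad/s): [2.57, 2.57, 3.14, 3.14, 3.14, 3.14].

## Interface

Orientations are given as a rotation vector (axis times angle).
In Python, from cell import manip, inverse_kinematics, cams, order gives the robot as it stands. Calls block until the motion is done:
- manip.move_pose(position, orientation): joint-space move of the TCP to a pose.
- manip.move_linear(position, rate=0.15, rot=None): straight line of the TCP; rot=None keeps the orientation; rate is the mean speed in m/s.
- manip.set_joints(angles): joint-space move.
- manip.set_gripper(opening, force=None): finger opening in m; force is the grip in N (None keeps the last); returns when the fingers have stopped.
- manip.dwell(seconds).
- inverse_kinematics(position, orientation): joint angles nearest the present ones, or None.
- manip.state(): the state.
- cams.capture(name): name is "side" or "top"; returns a dict with "image" (480x640x3 uint8, blue, green, red), "z_map" (480x640 float32, m along the optical axis (not along the pixel's ray), 0 where there is no reading), "intrinsics" (3x3 intrinsics, pixels), "position" and "orientation" of the camera in the world. Camera axes: x right, y down, z forward; pixel columns grow to the right and rows downward; lengths in m; the calibration is good to about 2 mm. A picture is of the moment at which its call begins.
A pose or a line that the arm cannot do raises manip.IKError and nothing moves.
- order.close_job(): hands the job in, once; it reports no verdict.
The state is a dict: "clock": time; "joint_pos": joint angles; "joint_velocities": joint speeds; "tau": joint torques, N m; "tool_pos": TCP position; "tcp_rot": TCP orientation; "contact_force": force on the tool from outside, world axes, zero at the start; "moment": the same for the moment, N m; "gripper_width": finger opening in m.
Only numpy, scipy, OpenCV 4.12 (cv2) and the standard library are available. Lean on these libraries where they do the work, as an engineer would, in place of code of your own. Each camera call takes 0.05 s, during which the arm holds its last target.

## Task

Cock the knock tester: by its black knob draw the sprung striker arm back over the brass catch tooth, feel lightly for the notch just behind the tooth, push the arm's nose pin down into it and ease it forward under the leaning tooth until the hair-trigger catch holds it, then let go. Never tip the tooth, press the orange trigger pad down or let the arm fly. Finally push the red safety bolt fully in, leaving the arm cocked and everything else on the bench where it is.

Things in the scene. Friction and masses are not known exactly. Their poses are not given: they have to be found in the camera images.
- tester: Blue steel base plate of the knock tester, 260 (x) x 340 (y) x 12 mm, fixed. Origin: on the bench surface under the plate's middle (the plate spans y -175 to 165); x points forward, the way the arm strikes; z up. Offsets in mm below are in this frame. The arm's rubber head rests against a small panel on a bracket, up to 97 mm high, 36 mm ahead of the arm, 73 to 123 mm from the spindle.
- spindle (a point): Vertical spindle of the striker arm, at (-30, 120), at bench height; 110 mm tall. The arm is a steel bar 12 mm wide with a round nose pin, 10 mm diameter, 155 to 205 mm out from the spindle. A light spring holds the arm up: it can be pushed straight down by 16 mm against 1 to 2.5 N. Underside of bar and pin: 61 mm above the bench up, 45 down; bar top 73 up, 57 down. Axes as the plate's.
- catch_mid (a point): Middle (-27, -67) of the catch's span, 55 mm above the bench. A block bears a brass tooth, 16 mm wide, 57 mm high, leaning back 35 degrees over a notch 13 mm wide; behind that is the level orange trigger pad, 62 mm long, 55 high. The block is set by hand: the tooth's upper rear edge, which bounds the notch, lies anywhere within 18 mm of this point along x (not reported). The raised pin clears all.
- catch (a joint): Forward tipping of the brass tooth, rad: 0 = set; past about 0.25 it fires; springs back. Pin down and eased forward, it is trapped with its centre 3 mm behind the upper edge; to go down, the centre must be 5 to 8 mm behind it, else the pin meets pad or tooth. The hooked arm presses the tooth with 6.5 N; 9 N forward, or 12 N down on it, tips it. The load passes to it within 1 mm.
- pad (a joint): Travel of the orange trigger pad behind the notch, m: 0 = up; it fires the tester when pressed 1 mm down. It gives way under about 4 N and springs back; a lighter touch does no harm.
- hub (a joint): Swing of the striker arm about the spindle, rad: 0 = at rest, lying 0.80 ahead of the plate's -y direction; grows clockwise from above as it is drawn back (to -x); stop at 1.08. At 0.80 it lies along -y. A spring drives it forward: at the knob 5.5 N at 0, 8 N at 0.80, 8.6 N at 1.0. Hooked it reads 0.70 to 0.90, as the catch is set.
- knob (a point): Centre of the upright black knob on the striker arm, 150 mm from the spindle; 16 mm diameter, 50 mm tall, standing on the bar. This point is 98 mm above the bench with the arm up, as at the start, and 82 with the arm down, as when hooked. Axes turn with the arm: x outward along it, y forward, z up.
- safety (a joint): Travel of the red safety bolt, m: 0 = out, 0.030 = fully in (at the stop). It slides along the plate's +y, friction 2 N. It starts out or up to 6 mm in. Fully in, its end stands in the arm's way 10 to 55 mm ahead of the hooked arm.
- safety_tab (a point): Middle of the outer (-y) face of the bolt's red upright tab, 75 mm above the bench; at (14, -165) with the bolt out. The tab is 28 mm wide (x), 10 mm thick (y), 45 to 95 mm above the bench. Axes parallel to the plate's. Push it toward +y.
- tip: Loose spare black rubber tip, 22 mm diameter, 20 mm tall, on the plate. Leave it alone.
- adapter: Loose small brass adapter, 18 mm diameter, 26 mm tall, on the plate. Leave it alone.
- meter: Loose grey hand-held meter, 150 x 75 x 40 mm, lying. Leave it alone.
- screwdriver: Loose screwdriver with a green handle, lying. Leave it alone.
- screwjar: Loose screw jar with a white lid, 56 mm diameter, 70 mm tall. Leave it alone.
- spool: Loose copper-coloured spool, 60 mm diameter, 44 mm tall. Leave it alone.
- card: Loose green plug-in card, 160 x 100 mm, lying. Leave it alone.

How it is judged:
By the outcome, as a careful person would: the job done as asked, in the order asked, and still so for the second after the job is handed in, with the robot touching nothing.
It also fails if it takes over 72 s, if anything falls off the work surface, if the arm or the gripper's body presses on something with over 40 N, if the wrist force passes 120 N, or if a joint passes its speed limit or range.

## Working session

There is one attempt and no reset: what is moved stays moved. The work goes in short steps, each a Python script; the robot and the scene stay as the last script left them, time stands still between calls to the robot, and variables do not carry over. Pictures are saved under pics/ and viewed, and the job is handed in when it is done.

```bash
ls; mkdir -p pics; python3 - <<'E'
from cell import manip,cams
import cv2,numpy as np
s=manip.state();print({k:np.round(v,3) for k,v in s.items()})
for n in ("side","top"):
    c=cams.capture(n);cv2.imwrite(f"pics/{n}0.png",c["image"]);np.savez(f"pics/{n}0.npz",**c)
    print(n,c["intrinsics"],c["position"],c["orientation"])
E
```

```text
pics
{'clock': np.float64(0.0), 'joint_pos': array([ 1.105,  0.265,  1.605, -0.   ,  1.274, -0.037]), 'joint_velocities': array([-0.002,  0.001,  0.002,  0.   , -0.   ,  0.   ]), 'tau': array([-2.0000e-03, -5.0211e+01, -3.5687e+01,  7.3000e-02,  2.9000e-02,
       -0.0000e+00]), 'tool_pos': array([0.28 , 0.613, 0.237]), 'tcp_rot': array([ 0.335,  1.545, -0.338]), 'contact_force': array([-0.368, -1.296, -0.172]), 'moment': array([ 0.033, -0.001,  0.041]), 'gripper_width': np.float64(0.088)}
side [[507.5830633    0.         315.52440094]
 [  0.         507.5830633  241.97264795]
 [  0.           0.           1.        ]] [ 0.1274629  -1.07243809  0.79132666] [-2.09813299  0.40694096 -0.22602478]
top [[596.55438872   0.         314.48173392]
 [  0.         596.55438872 243.04054808]
 [  0.           0.           1.        ]] [ 0.27765855 -0.00736056  1.67513425] [-2.14130712  2.12353473 -0.14405533]
```

View pics/side0.png

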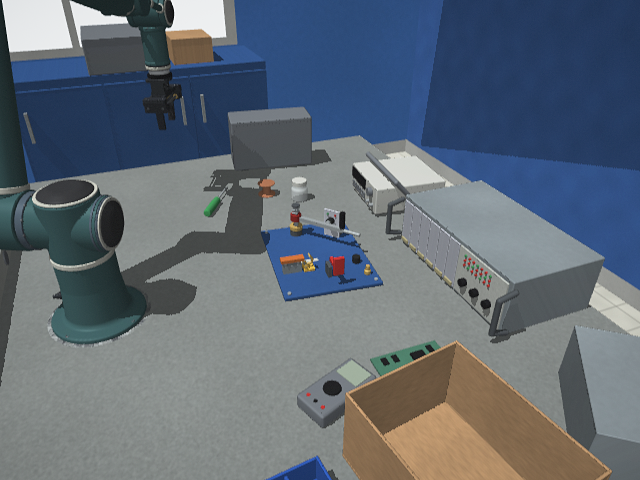

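View pics/top0.png

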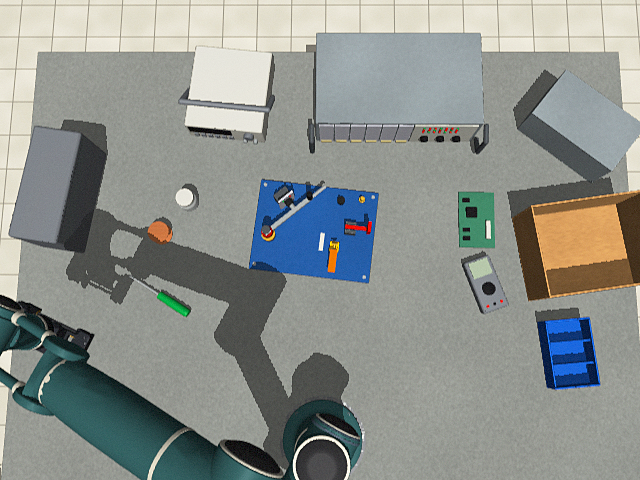

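The top view shows the blue plate at about px (250-378, 180-282). The arm runs from the spindle (268,233) to the nose (325,183), with the orange pad near (333,260), the red bolt near (357,227) and the knob near (309,190). I'll crop these in more closely and measure them.

```bash
cat > h.py <<'E'
import numpy as np,cv2
from scipy.spatial.transform import Rotation as R
def load(n): return dict(np.load(f"pics/{n}.npz"))
def ray(c,u,v):
    K=c["intrinsics"];d=R.from_rotvec(c["orientation"]).apply([(u-K[0,2])/K[0,0],(v-K[1,2])/K[1,1],1]);return c["position"],d
def onz(c,u,v,z):
    p,d=ray(c,u,v);return p+d*(z-p[2])/d[2]
def proj(c,P):
    K=c["intrinsics"];q=R.from_rotvec(c["orientation"]).inv().apply(np.atleast_2d(P)-c["position"]);return (q[:,:2]/q[:,2:])*[K[0,0],K[1,1]]+K[:2,2]
def zpt(c,u,v):
    p,d=ray(c,u,v);return p+d*c["z_map"][int(round(v)),int(round(u))]
E
python3 - <<'E'
from h import *
for n,(a,b,x,y) in {"top0":(240,170,390,290),"side0":(255,190,390,305)}.items():
    c=load(n);im=c["image"];cv2.imwrite(f"pics/{n}_crop.png",cv2.resize(im[b:y,a:x],None,fx=5,fy=5,interpolation=cv2.INTER_CUBIC))
    hsv=cv2.cvtColor(im,cv2.COLOR_BGR2HSV)
    m=cv2.inRange(hsv,(100,120,60),(125,255,255));m[:170]=0;m[300:]=0;m[:,:240]=0;m[:,390:]=0
    cs,_=cv2.findContours(m,cv2.RETR_EXTERNAL,cv2.CHAIN_APPROX_NONE)
    h=cv2.convexHull(np.vstack([k for k in cs if cv2.contourArea(k)>20]))
    q=cv2.approxPolyDP(h,5,True)[:,0];print(n,q.tolist())
    P=np.array([onz(c,*p,0.012)for p in q]);print(P.round(4));print(np.linalg.norm(np.diff(np.vstack([P,P[:1]]),axis=0),axis=1))
    if n=="top0":
        print(cv2.minAreaRect(np.array([onz(c,*p[0],0.012)[:2] for p in h],np.float32)))
E
```

```text
top0 [[261, 180], [377, 193], [368, 282], [249, 268]]
[[ 0.718   0.1814  0.012 ]
 [ 0.6815 -0.1511  0.012 ]
 [ 0.4268 -0.1245  0.012 ]
 [ 0.4635  0.2092  0.012 ]]
[0.33451927 0.25603474 0.33565696 0.25600913]
((0.5731192231178284, 0.02837224304676056), (0.3382527530193329, 0.2600981295108795), 83.4581298828125)
side0 [[261, 232], [312, 225], [352, 235], [382, 284], [285, 299]]
[[ 0.4642  0.1986  0.012 ]
 [ 0.6212  0.1804  0.012 ]
 [ 0.7094  0.0811  0.012 ]
 [ 0.6764 -0.1667  0.012 ]
 [ 0.426  -0.1321  0.012 ]]
[0.1580695  0.13281589 0.25001223 0.25278555 0.33285839]
```

```bash
ls pics
```

```text
side0.npz
side0.png
side0_crop.png
top0.npz
top0.png
top0_crop.png
```

View pics/top0_crop.png

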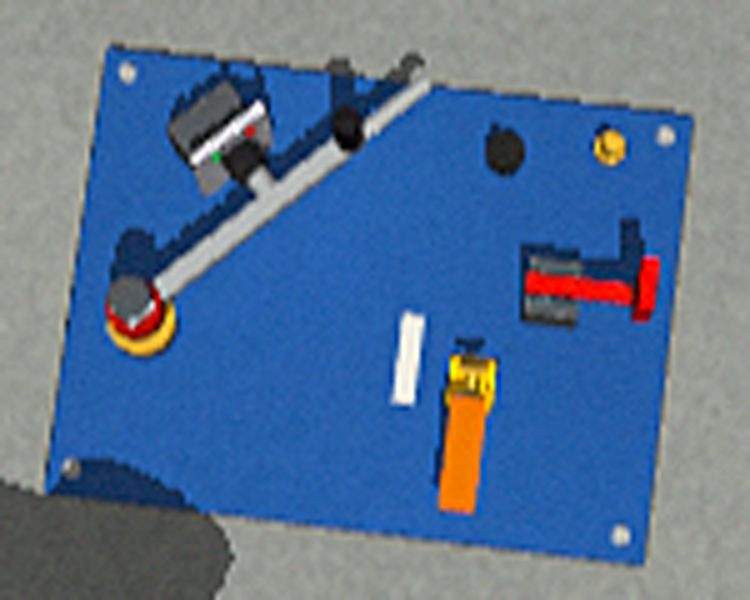

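View pics/side0_crop.png

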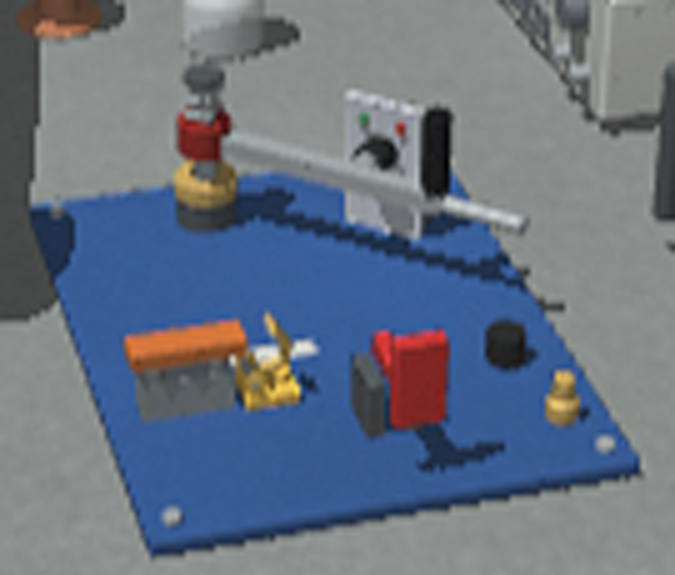

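Both crops agree on the layout. In the top view the tooth is bright yellow near px (334,245), with the pad behind it. I'll fit the plate frame and check the predicted features against both views.

```bash
cat >> h.py <<'E'
try:
    _f=np.load("frame.npy")
    O=_f[:2];PSI=_f[2]
except Exception: pass
def T(x,y,z=0):  # plate mm -> world m
    c,s=np.cos(PSI),np.sin(PSI);x,y,z=x/1e3,y/1e3,z/1e3
    return np.array([O[0]+c*x-s*y,O[1]+s*x+c*y,z])
def Tinv(p):
    c,s=np.cos(PSI),np.sin(PSI);d=np.asarray(p)[:2]-O;return np.array([c*d[0]+s*d[1],-s*d[0]+c*d[1]])*1e3
E
python3 - <<'E'
from h import *
psi=-np.deg2rad(6.3);y=np.array([-np.sin(psi),np.cos(psi)])
np.save("frame.npy",np.r_[np.array([0.5731,0.0284])+.005*y,psi])
E
python3 - <<'E'
from h import *
print(O,PSI)
a=.8;kx,ky=-30+150*np.sin(a),120-150*np.cos(a);nx,ny=-30+205*np.sin(a),120-205*np.cos(a)
F={"sp":(-30,120,110),"knobtop":(kx,ky,123),"nose":(nx,ny,67),"tab":(14,-160,95),"catch":(-27,-67,57),"c1":(130,-175,12),"c2":(-130,-175,12),"c3":(130,165,12),"c4":(-130,165,12)}
for n,(a0,b,x,y) in {"top0":(240,170,390,290),"side0":(255,190,390,305)}.items():
    c=load(n);im=cv2.resize(c["image"][b:y,a0:x],None,fx=5,fy=5,interpolation=cv2.INTER_CUBIC)
    for k,v in F.items():
        u=proj(c,T(*v))[0];q=((u-[a0,b]+.5)*5).astype(int)
        cv2.drawMarker(im,tuple(map(int,q)),(255,0,255),cv2.MARKER_CROSS,14,1)
    cv2.imwrite(f"pics/{n}_ov.png",im)
    hsv=cv2.cvtColor(c["image"],cv2.COLOR_BGR2HSV)
    def cen(m,box):
        z=np.zeros_like(m);z[box[1]:box[3],box[0]:box[2]]=m[box[1]:box[3],box[0]:box[2]]
        v,u=np.nonzero(z);return u,v
    if n=="top0":
        u,v=cen(cv2.inRange(hsv,(8,180,150),(14,255,255)),(320,235,345,280));print("orange",u.min(),u.max(),v.min(),v.max())
        P=np.array([Tinv(onz(c,a,b,.055)) for a,b in zip(u,v)]);print("pad plate",P.min(0),P.max(0),np.percentile(P,[3,97],axis=0))
        u,v=cen(cv2.inRange(hsv,(20,150,100),(32,255,255)),(320,235,345,262));P=np.array([Tinv(onz(c,a,b,.057)) for a,b in zip(u,v)]);print("brass",P.min(0),P.max(0),len(u))
        m=cv2.inRange(hsv,(0,0,0),(180,255,45));u,v=cen(m,(304,190,316,202));print("knob px",u.mean(),v.mean(),len(u),Tinv(onz(c,u.mean(),v.mean(),.123)),(kx,ky))
        u,v=cen(cv2.inRange(hsv,(0,180,120),(5,255,255)),(365,218,375,238));print("tab",Tinv(onz(c,u.mean(),v.mean(),.095)),u.min(),u.max(),v.min(),v.max())
E
```

```text
[0.57364867 0.0333698 ] -0.10995574287564276
orange 328 336 249 271
pad plate [-115.7098414   -76.11063993] [-53.23945048 -56.80794196] [[-115.45999874  -76.02205874]
 [ -53.7388827   -56.93398792]]
brass [-58.38893056 -79.54186795] [-32.76523492 -54.43024474] 67
knob px 309.075 195.125 40 [73.00912431 14.07458501] (np.float64(77.60341363492842), np.float64(15.493993597925197))
tab [   9.47457735 -153.40334777] 365 371 222 233
```

View pics/top0_ov.png

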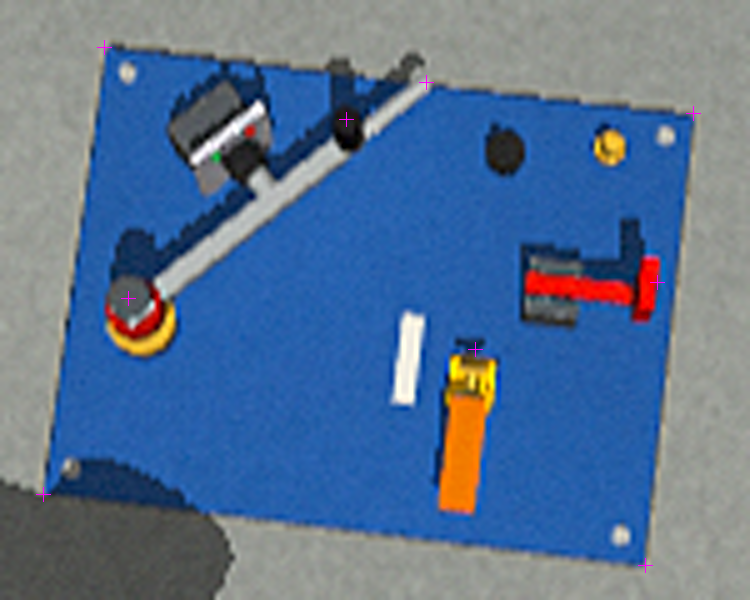

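View pics/side0_ov.png

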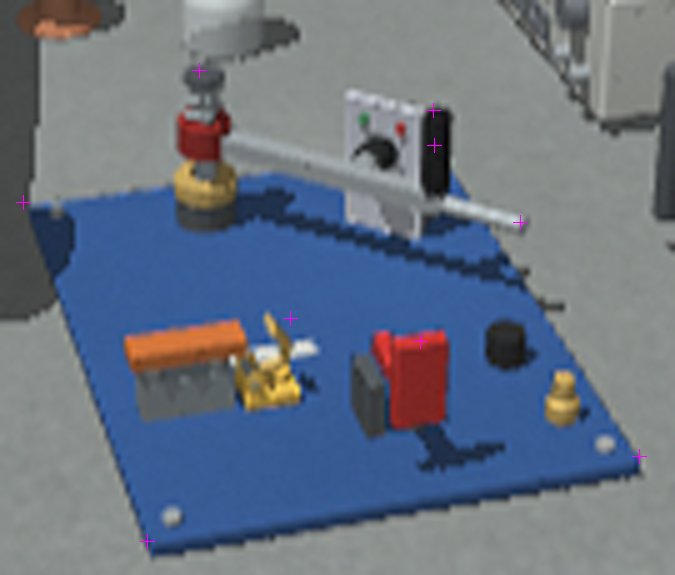

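The predicted markers fall within 1-2 px of the real features in both views. Next I'll refine the tooth edge from the pad's front edge in the top view and the tooth tip in the side view.

```bash
python3 - <<'E'
from h import *
c=load("top0");im=c["image"].astype(float)
# profile along plate x at y=-67, z=55, several y
for y in (-72,-67,-62):
    xs=np.arange(-125,-20,1.0);uv=np.array([proj(c,T(x,y,55))[0] for x in xs]).astype(np.float32)
    p=cv2.remap(c["image"],uv[None,:,0],uv[None,:,1],cv2.INTER_LINEAR)[0]
    print(y,[(int(x),q.tolist()) for x,q in zip(xs,p) if -60<x<-28][::2]); print([(int(x),q.tolist()) for x,q in zip(xs,p) if x<-108][::2])
s=load("side0")
cv2.imwrite("pics/tooth.png",cv2.resize(s["image"][245:280,275:325],None,fx=14,fy=14,interpolation=cv2.INTER_NEAREST))
for off in (0,-40.4+27,-8):
    print(off,proj(s,np.array([T(-27+off,-75,57),T(-27+off,-59,57),T(-27+off-13,-75,55),T(-27+off-13,-59,55)])).round(1).tolist())
print(proj(s,np.array([T(130,-175,12),T(-130,-175,12)])))
E
```

```text
-72 [(-59, [0, 119, 246]), (-57, [0, 117, 241]), (-55, [11, 109, 211]), (-53, [27, 96, 162]), (-51, [6, 116, 156]), (-49, [0, 144, 174]), (-47, [0, 172, 198]), (-45, [0, 179, 209]), (-43, [0, 189, 230]), (-41, [18, 191, 239]), (-39, [54, 175, 227]), (-37, [49, 138, 176]), (-35, [29, 104, 138]), (-33, [32, 82, 109]), (-31, [109, 86, 89]), (-29, [155, 92, 54])]
[(-125, [179, 100, 43]), (-123, [176, 97, 40]), (-121, [182, 96, 27]), (-119, [172, 97, 57]), (-117, [129, 100, 180]), (-115, [40, 115, 233]), (-113, [0, 123, 252]), (-111, [0, 122, 250]), (-109, [0, 120, 248])]
-67 [(-59, [0, 118, 243]), (-57, [0, 122, 247]), (-55, [9, 111, 214]), (-53, [22, 95, 160]), (-51, [39, 82, 96]), (-49, [49, 145, 172]), (-47, [63, 196, 224]), (-45, [76, 229, 244]), (-43, [78, 234, 252]), (-41, [71, 214, 247]), (-39, [58, 176, 218]), (-37, [42, 128, 165]), (-35, [17, 92, 120]), (-33, [32, 79, 97]), (-31, [79, 82, 85]), (-29, [95, 67, 44])]
[(-125, [174, 96, 40]), (-123, [174, 94, 35]), (-121, [182, 97, 26]), (-119, [164, 96, 72]), (-117, [115, 99, 153]), (-115, [20, 116, 231]), (-113, [3, 122, 246]), (-
[... 193 characters left out ...]
 100, 140]), (-45, [2, 124, 170]), (-43, [3, 169, 223]), (-41, [20, 192, 239]), (-39, [41, 171, 215]), (-37, [48, 128, 167]), (-35, [24, 76, 102]), (-33, [30, 71, 92]), (-31, [60, 70, 78]), (-29, [99, 62, 49])]
[(-125, [173, 96, 32]), (-123, [178, 98, 32]), (-121, [181, 93, 23]), (-119, [159, 95, 66]), (-117, [108, 103, 146]), (-115, [38, 113, 234]), (-113, [6, 121, 251]), (-111, [0, 124, 250]), (-109, [0, 124, 246])]
0 [[313.4, 254.8], [311.8, 251.6], [308.6, 256.1], [307.0, 252.9]]
-13.399999999999999 [[308.4, 255.5], [306.9, 252.3], [303.6, 256.9], [302.1, 253.7]]
-8 [[310.4, 255.2], [308.8, 252.0], [305.6, 256.6], [304.1, 253.4]]
[[382.30685529 280.81714521]
 [283.94858067 297.71870427]]
```

View pics/tooth.png

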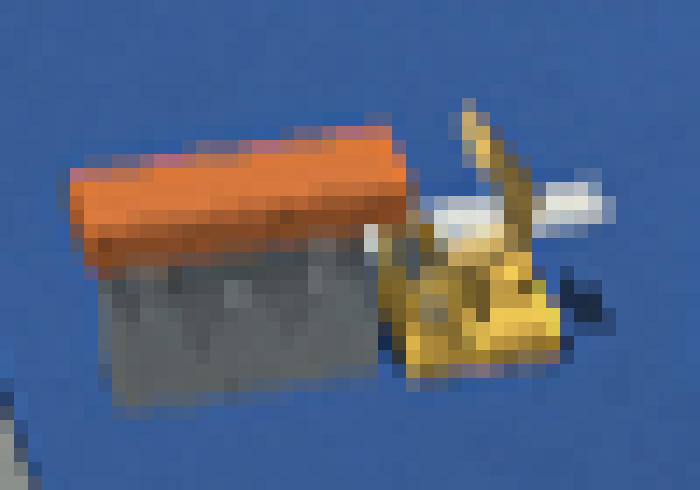

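The pad's front edge is at plate x ≈ -53.3, so the tooth edge should be near -40.3 and the notch centre near -46.8 (hub ≈ 0.89). The side view agrees, with the pad corner at px (303.9,256.8) against a predicted (303.6,256.9). Next I'll plan the path kinematics and approach the knob.

```bash
cat >> h.py <<'E'
GZ=0.104-0.019  # tcp z when gripped, arm up
SGN=1
def arm(h,r=150.):  # plate xy at radius r
    a=.8-h;return -30+r*np.sin(a),120-r*np.cos(a)
def rot(h,sgn=None):
    sgn=SGN if sgn is None else sgn
    a=.8-h+PSI; y=sgn*np.array([np.sin(a),-np.cos(a),0]);x=np.array([0,0,-1.])
    return R.from_matrix(np.column_stack([x,y,np.cross(x,y)])).as_rotvec()
def pose(h,z=None,dr=0.,dt=0.):
    x,y=arm(h,150+dr); a=.8-h; x+=dt*np.cos(a); y+=dt*np.sin(a)
    p=T(x,y);p[2]=GZ if z is None else z
    return p,rot(h)
def hof(p):  # hub angle from tcp
    x,y=Tinv(p);return .8-np.arctan2(x+30,120-y),np.hypot(x+30,y-120)
E
python3 - <<'E'
from h import *
import h as H
from cell import manip,inverse_kinematics as ik
for s in (1,-1):
    H.SGN=s
    for h in (0,.5,1.05):
        for z in (.2,.06): 
            q=ik(*pose(h,z));print(s,h,z,None if q is None else np.round(q,2))
for k in range(3):
    manip.dwell(.1);s=manip.state();print(s["contact_force"].round(2),s["tool_pos"].round(4))
E
```

```text
1 0 0.2 [0.02 0.25 1.69 0.   1.2  0.9 ]
1 0 0.06 [0.02 0.38 1.8  0.   0.96 0.9 ]
1 0.5 0.2 [-0.03  0.12  1.84 -0.    1.17  1.35]
1 0.5 0.06 [-0.03  0.27  1.95 -0.    0.92  1.35]
1 1.05 0.2 [-0.02 -0.03  2.01 -0.    1.17  1.91]
1 1.05 0.06 [-0.02  0.13  2.13 -0.    0.89  1.91]
-1 0 0.2 [ 0.02  0.25  1.69 -0.    1.2  -2.24]
-1 0 0.06 [ 0.02  0.38  1.8  -0.    0.96 -2.24]
-1 0.5 0.2 [-0.03  0.12  1.84 -0.    1.17 -1.79]
-1 0.5 0.06 [-0.03  0.27  1.95 -0.    0.92 -1.79]
-1 1.05 0.2 [-0.02 -0.03  2.01 -0.    1.17 -1.23]
-1 1.05 0.06 [-0.02  0.13  2.13 -0.    0.89 -1.23]
[ 0.78 -0.34 -0.5 ] [0.2805 0.6135 0.2379]
[ 0.06 -0.17  0.02] [0.2805 0.6137 0.2383]
[ 0.26 -0.06 -0.46] [0.2806 0.6138 0.2385]
```

```bash
python3 - <<'E'
from h import *
from cell import manip,cams
manip.move_pose(*pose(0,.20));manip.set_gripper(.044)
p,r=pose(0,.135);manip.move_linear(p,.12)
s=manip.state();print(s["clock"],s["tool_pos"].round(4),p.round(4),s["contact_force"].round(2),hof(s["tool_pos"]))
for n in ("side","top"):
    c=cams.capture(n);np.savez(f"pics/{n}1.npz",**c)
    a,b,x,y=(240,170,390,290) if n=="top" else (255,140,420,290)
    cv2.imwrite(f"pics/{n}1_crop.png",cv2.resize(c["image"][b:y,a:x],None,fx=4,fy=4,interpolation=cv2.INTER_CUBIC))
E
```

```text
4.3083 [0.6528 0.0403 0.1353] [0.6525 0.0403 0.135 ] [ 0.88 -0.8   0.67] (np.float64(-0.0016298379538924879), np.float64(150.20031449260898))
```

View pics/side1_crop.png

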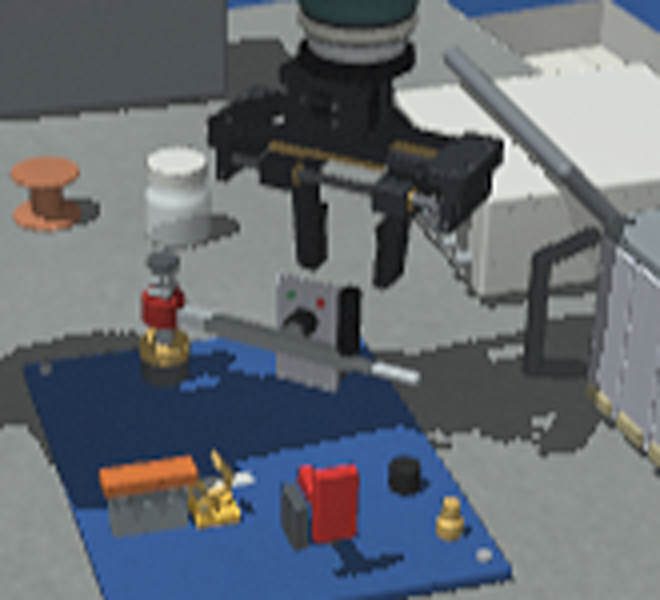

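View pics/top1_crop.png

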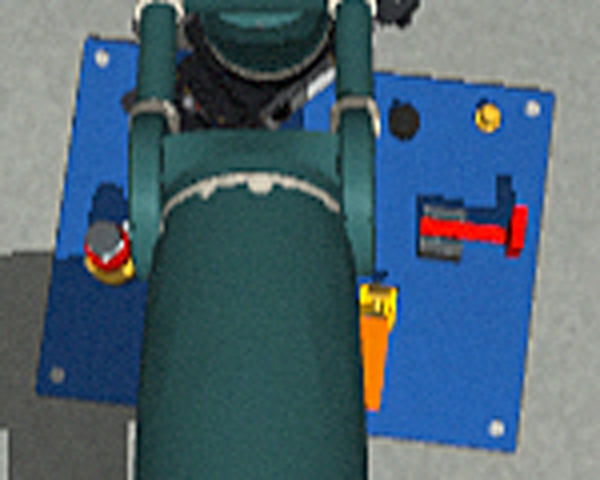

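In the side view the open fingers, with tips at crop px (312,265) and (388,280), straddle the knob at (349,315). The top view is hidden by the arm. I'll descend and grip.

```bash
python3 - <<'E'
from h import *
from cell import manip,cams
def pr(t):
    s=manip.state();print(t,round(float(s["clock"]),2),s["tool_pos"].round(4),s["contact_force"].round(2),s["moment"].round(2),np.round(hof(s["tool_pos"]),4),round(float(s["gripper_width"]),4))
p,r=pose(0);manip.move_linear(p,.08);pr("down")
manip.set_gripper(0,30);pr("grip");manip.dwell(.2);pr("g2")
c=cams.capture("side")
cv2.imwrite(f"pics/side2_crop.png",cv2.resize(c["image"][140:290,255:420],None,fx=4,fy=4,interpolation=cv2.INTER_CUBIC))
E
```

```text
down 5.18 [0.6526 0.0402 0.0849] [ 1.33 -0.51  0.67] [-0.08  0.16  0.03] [-8.000000e-04  1.501056e+02] 0.0436
grip 5.73 [0.6534 0.0397 0.0857] [ 2.06 -1.24  1.41] [-0.46 -0.18  0.04] [-2.400000e-03  1.509844e+02] 0.0153
g2 5.93 [0.6533 0.0398 0.0855] [ 2.72 -3.65  1.07] [-0.59 -0.32  0.01] [-2.00000e-03  1.50867e+02] 0.0149
```

View pics/side2_crop.png

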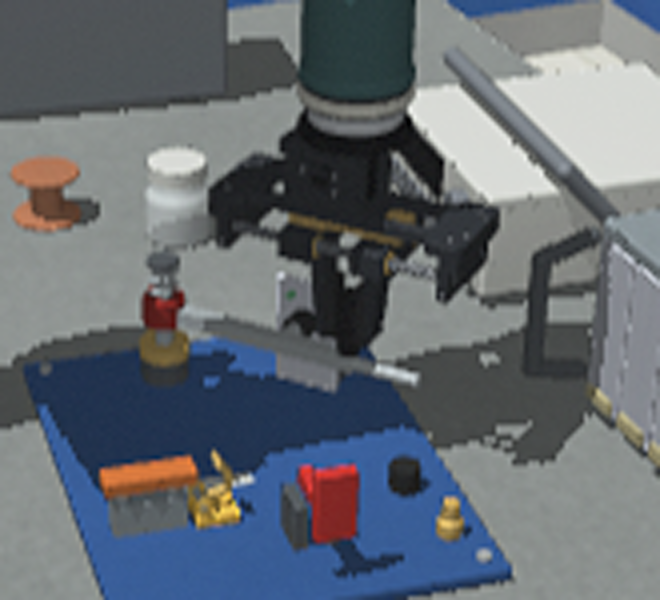

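The knob is gripped, with a width of 15 mm and a radial pull of about 4 N, so it sits 1-2 mm further out than predicted. I'll shift outward and draw back in arc steps while watching radial and tangential force.

```bash
cat >> h.py <<'E'
def frt(s,h):
    a=.8-h+PSI;f=s["contact_force"];er=np.array([np.sin(a),-np.cos(a),0]);et=np.array([np.cos(a),np.sin(a),0])
    return round(float(f@er),2),round(float(f@et),2),round(float(f[2]),2)
def pr(manip,t):
    s=manip.state();hh,rr=hof(s["tool_pos"]);print(t,"t%.2f h%.4f r%.2f z%.2f"%(s["clock"],hh,rr,s["tool_pos"][2]*1e3),"Fr,Ft,Fz",frt(s,hh),"w%.4f"%s["gripper_width"],flush=True);return s
E
python3 - <<'E'
from h import *
from cell import manip
dr=1.5
p,r=pose(0,dr=dr);manip.move_linear(p,.05);pr(manip,"shift")
for h in np.arange(.08,.57,.08):
    p,r=pose(h,dr=dr);manip.move_linear(p,.06,rot=r);s=pr(manip,round(h,2))
    f=frt(s,h)[0]
    if abs(f)>3: dr+=np.clip(f*.2,-.6,.6)
    print(dr)
E
```

```text
shift t6.23 h-0.0004 r151.14 z84.84 Fr,Ft,Fz (1.87, 0.41, -0.0) w0.0151
0.08 t6.58 h0.0717 r151.26 z85.53 Fr,Ft,Fz (0.68, 4.17, 1.22) w0.0152
1.5
0.16 t6.93 h0.1523 r151.24 z85.41 Fr,Ft,Fz (-0.98, 5.98, 1.89) w0.0150
1.5
0.24 t7.28 h0.2327 r151.21 z85.35 Fr,Ft,Fz (-0.74, 5.81, 0.32) w0.0149
1.5
0.32 t7.63 h0.3125 r151.19 z85.36 Fr,Ft,Fz (-1.38, 6.14, 0.37) w0.0151
1.5
0.4 t7.98 h0.3922 r151.14 z85.32 Fr,Ft,Fz (-1.7, 6.61, 0.68) w0.0151
1.5
0.48 t8.33 h0.4714 r151.09 z85.38 Fr,Ft,Fz (-2.23, 6.8, -0.84) w0.0152
1.5
0.56 t8.68 h0.5505 r150.99 z85.38 Fr,Ft,Fz (-2.71, 7.49, -0.63) w0.0151
1.5
```

```bash
python3 - <<'E'
from h import *
from cell import manip,cams
dr=1.2
for h in (.64,.72,.80,.88,.905):
    p,r=pose(h,dr=dr);manip.move_linear(p,.06,rot=r);s=pr(manip,round(h,2))
    f=frt(s,h)[0]; dr+=np.clip(f*.1,-.3,.3)
manip.dwell(.3);s=pr(manip,"set")
hh,rr=hof(s["tool_pos"]);print("pin x at y-67:",-30+187*np.tan(.8-hh),dr)
for n in ("side","top"):
    c=cams.capture(n);np.savez(f"pics/{n}3.npz",**c)
    a,b,x,y=(290,190,390,290) if n=="top" else (265,200,345,280)
    cv2.imwrite(f"pics/{n}3_crop.png",cv2.resize(c["image"][b:y,a:x],None,fx=7,fy=7,interpolation=cv2.INTER_CUBIC))
E
```

```text
0.64 t9.03 h0.6288 r150.86 z85.56 Fr,Ft,Fz (-2.39, 7.99, -0.85) w0.0153
0.72 t9.38 h0.7077 r150.71 z85.59 Fr,Ft,Fz (-1.81, 6.53, -0.99) w0.0151
0.8 t9.73 h0.7864 r150.58 z85.70 Fr,Ft,Fz (-2.83, 7.01, -0.92) w0.0152
0.88 t10.08 h0.8651 r150.41 z85.79 Fr,Ft,Fz (-0.18, 7.15, -0.97) w0.0154
0.91 t10.33 h0.8894 r150.40 z85.78 Fr,Ft,Fz (-1.62, 7.65, -0.22) w0.0148
set t10.63 h0.8882 r150.36 z85.80 Fr,Ft,Fz (-1.39, 8.07, -1.28) w0.0150
pin x at y-67: -46.54121547995216 0.2669999999999998
```

View pics/side3_crop.png

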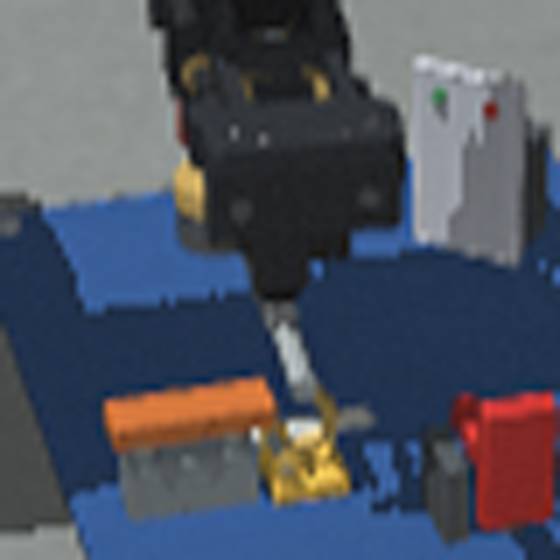

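View pics/top3_crop.png

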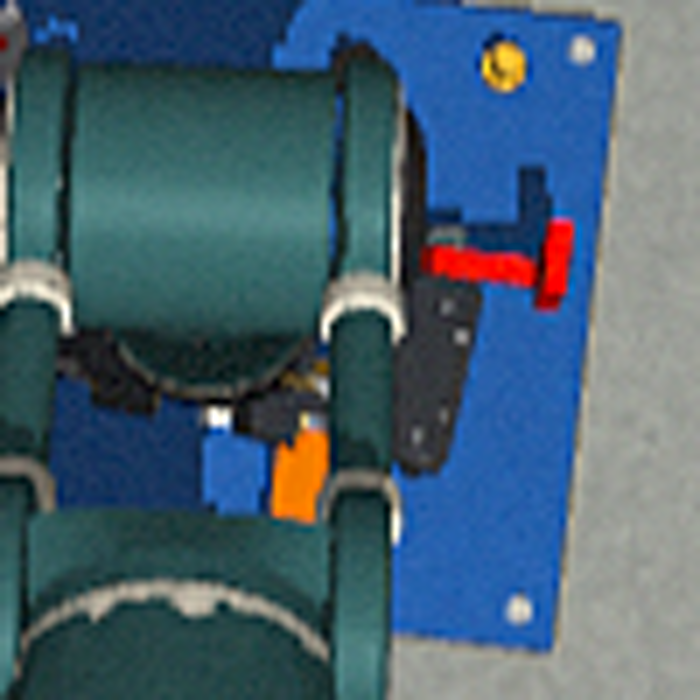

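In the side view the nose pin end, near crop px (303,385), sits between the pad corner (272,382) and the tooth tip (322,395). I'll check that numerically.

```bash
python3 - <<'E'
from h import *
s=load("side3")
f=lambda u,v:(265+u/7-.5,200+v/7-.5)
print("pin end z66",Tinv(onz(s,*f(303,385),.066)),"pred",arm(.888,205))
print("pad corner z55",Tinv(onz(s,*f(274,386),.055)))
print("tooth",Tinv(onz(s,*f(322,395),.057)))
cv2.imwrite("pics/s3z.png",cv2.resize(s["image"][245:275,290:325],None,fx=20,fy=20,interpolation=cv2.INTER_NEAREST))
for n,P in dict(end=T(*arm(.888,205),66),endb=T(*arm(.888,205),61),tipn=T(-40.3,-75,57),tipf=T(-40.3,-59,57),padn=T(-53.3,-75,55)).items(): print(n,((proj(s,P)[0]-[290,245]+.5)*20).round())
E
```

```text
pin end z66 [-44.24982769 -83.06852343] pred (np.float64(-48.01672538709148), np.float64(-84.20675210757878))
pad corner z55 [-50.71998924 -64.63556845]
tooth [-35.71057985 -78.33068291]
end [340. 209.]
endb [340. 241.]
tipn [380. 220.]
tipf [348. 156.]
padn [284. 248.]
```

View pics/s3z.png

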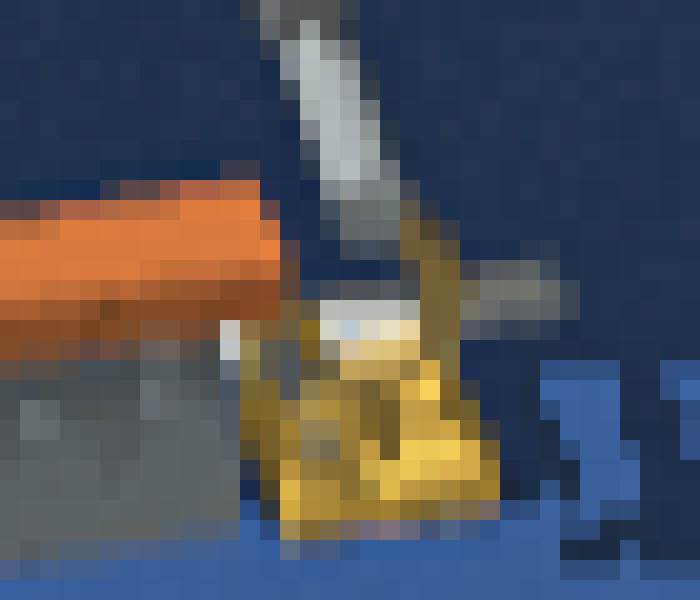

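The images leave ±3 mm of doubt about the pin relative to the notch, so feel will decide. I'll probe down lightly here and stop well under 4 N.

```bash
cat >> h.py <<'E'
def avg(manip,n=5):
    ss=[]
    for _ in range(n):
        manip.dwell(.02);ss.append(manip.state())
    p=np.mean([s["tool_pos"] for s in ss],0);f=np.mean([s["contact_force"] for s in ss],0)
    return p,f
def probe(manip,hc,dr,z0,depth=16.,lim=3.6,f0=None,dt=0.):
    """lower from commanded z0 (m) by small steps; stop when Fz-f0>lim. returns (depth, hit)"""
    p,f=avg(manip,8); base=f[2] if f0 is None else f0; d=0;zs=p[2]
    while d<depth-1e-6:
        st=1. if d<3 or d>=9 else .5
        d+=st;q,_=pose(hc,z0-d/1e3,dr=dr,dt=dt);manip.move_linear(q,.02)
        p,f=avg(manip);hh,rr=hof(p)
        print("d%.1f act%.2f h%.4f r%.2f dFz%.2f Ft%.2f"%(d,(zs-p[2])*1e3,hh,rr,f[2]-base,frt(dict(contact_force=f),hh)[1]),flush=True)
        if f[2]-base>lim: return d,True
    return d,False
E
python3 - <<'E'
from h import *
from cell import manip
p,r=pose(.905,dr=.4);manip.move_linear(p,.05,rot=r)
d,hit=probe(manip,.905,.4,GZ,depth=8.)
print(d,hit);pr(manip,"end")
E
```

```text
d1.0 act0.58 h0.8856 r150.59 dFz2.37 Ft7.29
d2.0 act1.52 h0.8852 r150.61 dFz2.35 Ft7.50
d3.0 act2.50 h0.8851 r150.61 dFz2.11 Ft7.50
d3.5 act2.98 h0.8849 r150.61 dFz2.22 Ft7.45
d4.0 act3.47 h0.8848 r150.61 dFz2.43 Ft8.01
d4.5 act3.96 h0.8847 r150.61 dFz2.31 Ft7.55
d5.0 act4.45 h0.8846 r150.61 dFz1.84 Ft7.66
d5.5 act4.95 h0.8846 r150.61 dFz2.33 Ft7.95
d6.0 act5.43 h0.8845 r150.62 dFz2.61 Ft7.89
d6.5 act5.93 h0.8844 r150.62 dFz2.48 Ft7.43
d7.0 act6.42 h0.8844 r150.62 dFz2.51 Ft7.56
d7.5 act6.91 h0.8843 r150.62 dFz2.16 Ft7.66
d8.0 act7.41 h0.8843 r150.62 dFz2.31 Ft7.13
8.0 False
end t15.45 h0.8842 r150.62 z78.38 Fr,Ft,Fz (0.89, 7.17, 1.62) w0.0148
```

The pin dropped past both tooth and pad height with no contact, so it looks to be in the notch. I'll check with a picture before going further.

```bash
python3 - <<'E'
from h import *
from cell import manip,cams
s=cams.capture("side");np.savez("pics/side4.npz",**s)
cv2.imwrite("pics/s4z.png",cv2.resize(s["image"][240:275,280:325],None,fx=16,fy=16,interpolation=cv2.INTER_NEAREST))
E
```

```text
(no output)
```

View pics/s4z.png

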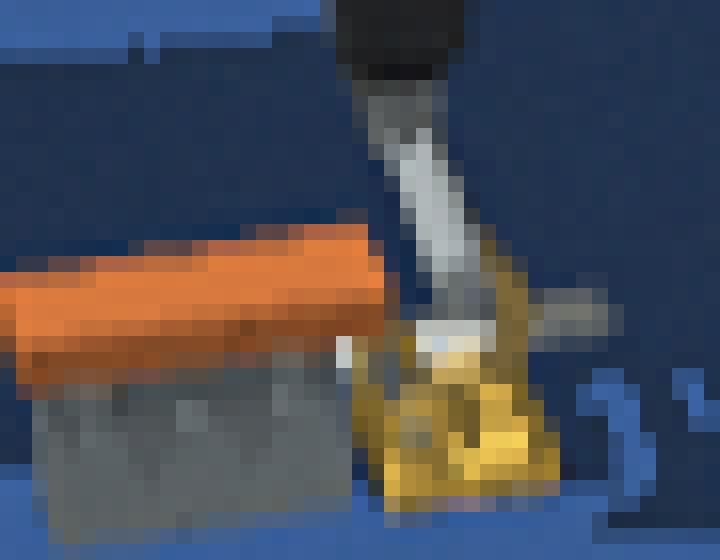

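The pin end, near px (465,290), is between the pad and the tooth, just behind the tooth. I'll continue down.

```bash
python3 - <<'E'
from h import *
from cell import manip
q0=GZ-.008
d,hit=probe(manip,.905,.4,q0,depth=3.,lim=2.0)
print(d,hit)
if not hit:
    z=q0-.003
    for k in range(12):
        z-=.0005 if k>3 else .001
        q,_=pose(.905,z,dr=.4);manip.move_linear(q,.02);p,f=avg(manip,4);hh,rr=hof(p)
        print("cmd%.1f z%.2f h%.4f Fz%.2f Ft%.2f"%((GZ-z)*1e3,p[2]*1e3,hh,f[2],frt(dict(contact_force=f),hh)[1]))
        if f[2]>4.5: break
E
```

```text
d1.0 act1.02 h0.8844 r150.64 dFz0.38 Ft7.77
d2.0 act2.07 h0.8853 r150.62 dFz-0.06 Ft6.96
d3.0 act3.13 h0.8860 r150.64 dFz0.22 Ft6.62
3.0 False
cmd12.0 z74.26 h0.8861 Fz1.29 Ft7.31
cmd13.0 z73.32 h0.8852 Fz1.61 Ft7.54
cmd14.0 z72.41 h0.8841 Fz1.61 Ft7.03
cmd15.0 z71.44 h0.8837 Fz1.64 Ft7.21
cmd15.5 z70.99 h0.8833 Fz1.82 Ft7.55
cmd16.0 z70.49 h0.8832 Fz1.51 Ft7.63
cmd16.5 z69.99 h0.8833 Fz1.75 Ft7.42
cmd17.0 z69.51 h0.8831 Fz2.19 Ft7.40
cmd17.5 z69.06 h0.8828 Fz2.03 Ft7.54
cmd18.0 z68.81 h0.8813 Fz3.20 Ft7.38
cmd18.5 z68.56 h0.8797 Fz4.26 Ft6.84
cmd19.0 z68.30 h0.8782 Fz5.19 Ft7.31
```

The bottom was reached at about z = 69 mm. I'll back off slightly and ease forward until the load passes to the tooth.

```bash
python3 - <<'E'
from h import *
from cell import manip
z=GZ-.0173;h=.900
for k in range(20):
    q,r=pose(h,z,dr=.4);manip.move_linear(q,.02,rot=r);p,f=avg(manip,5);hh,rr=hof(p)
    Ft=frt(dict(contact_force=f),hh)
    print("cmd%.4f z%.2f h%.4f r%.2f"%(h,p[2]*1e3,hh,rr),Ft)
    if Ft[1]<1.2: break
    h-=.004 if Ft[1]>4 else .003
pr(manip,"e")
E
```

```text
cmd0.9000 z69.37 h0.8771 r150.66 (0.7, 7.51, 2.18)
cmd0.8960 z69.24 h0.8738 r150.68 (0.77, 7.37, 2.22)
cmd0.8920 z69.13 h0.8713 r150.68 (0.32, 7.09, 1.78)
cmd0.8880 z69.00 h0.8699 r150.74 (0.29, 6.64, 2.0)
cmd0.8840 z68.84 h0.8686 r150.81 (1.0, 5.64, 2.21)
cmd0.8800 z68.68 h0.8676 r150.87 (1.35, 5.63, 3.23)
cmd0.8760 z68.50 h0.8667 r150.93 (2.27, 5.46, 3.88)
cmd0.8720 z68.34 h0.8658 r150.98 (3.01, 4.38, 4.68)
cmd0.8680 z68.17 h0.8647 r151.05 (3.82, 3.6, 5.36)
cmd0.8650 z68.08 h0.8639 r151.11 (4.05, 3.09, 5.67)
cmd0.8620 z67.93 h0.8629 r151.18 (3.86, 2.41, 5.31)
cmd0.8590 z67.79 h0.8621 r151.23 (4.39, 1.38, 5.38)
cmd0.8560 z67.71 h0.8615 r151.26 (4.35, 1.4, 6.22)
cmd0.8530 z67.56 h0.8607 r151.34 (4.48, 0.68, 5.94)
e t25.10 h0.8607 r151.35 z67.55 Fr,Ft,Fz (3.95, 0.09, 5.57) w0.0147
```

The load is on the tooth, with Ft ≈ 0. Before letting go I'll relieve the leftover radial and downward force.

```bash
python3 - <<'E'
from h import *
from cell import manip,cams
z=GZ-.0173;h=.853;dr=.4
for k in range(8):
    p,f=avg(manip,6);hh,rr=hof(p);F=frt(dict(contact_force=f),hh);print("z%.2f h%.4f r%.2f dr%.2f"%(p[2]*1e3,hh,rr,dr),F)
    if abs(F[0])<1. and F[2]<2.6 : break
    if abs(F[0])>=1: dr+=np.clip(F[0]*.25,-.5,.5)
    if F[2]>=2.6: z+=.0003
    if F[1]<-.5: h+=.002
    if F[1]>1.: h-=.002
    q,r=pose(h,z,dr=dr);manip.move_linear(q,.02,rot=r)
s=cams.capture("side");np.savez("pics/side5.npz",**s)
cv2.imwrite("pics/s5z.png",cv2.resize(s["image"][225:275,270:330],None,fx=12,fy=12,interpolation=cv2.INTER_NEAREST))
print(h,z,dr)
E
```

```text
z67.57 h0.8606 r151.33 dr0.40 (4.79, 0.59, 6.14)
z67.60 h0.8602 r151.33 dr0.90 (4.01, -0.93, 4.88)
z67.70 h0.8603 r151.35 dr1.40 (2.13, -0.04, 1.48)
z67.75 h0.8600 r151.41 dr1.90 (-1.88, -1.13, -1.43)
z67.82 h0.8601 r151.38 dr1.43 (-1.7, -0.74, -4.11)
z67.91 h0.8605 r151.32 dr1.00 (0.69, 0.49, -7.01)
0.859 0.06829999999999999 1.005
```

View pics/s5z.png

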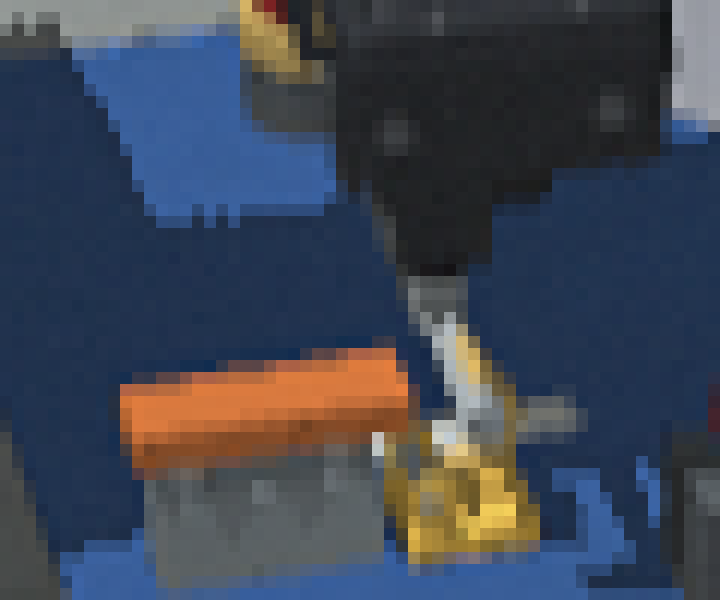

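The controller integrates position error, and the Fz of -7 N is the pin caught under the tooth. I'll command at the actual pose to null the force, then open at once.

```bash
python3 - <<'E'
from h import *
from cell import manip,cams
p,f=avg(manip,3);hc,rc=hof(p);z=p[2];dr=rc-150
for k in range(25):
    p,f=avg(manip,4);hh,rr=hof(p);F=frt(dict(contact_force=f),hh);print("z%.2f h%.4f r%.2f"%(p[2]*1e3,hh,rr),F)
    ok=abs(F[0])<1.5 and abs(F[1])<.9 and 0<F[2]<3
    if ok: break
    # command = actual + small bias along force
    cz=p[2]+np.clip((F[2]-1.5)*.06,-.4,.4)*1e-3; cd=rr-150+np.clip(F[0]*.06,-.3,.3); ch=hh-np.clip(F[1]*.06,-.2,.2)/150
    q,r=pose(ch,cz,dr=cd);manip.move_linear(q,.02,rot=r)
print(ok)
if ok:
    manip.set_gripper(.030)
    s=pr(manip,"open")
E
```

```text
z67.94 h0.8606 r151.30 (1.17, 0.71, -7.91)
z67.82 h0.8600 r151.34 (0.83, -0.45, -3.4)
z67.78 h0.8598 r151.35 (0.5, -1.82, -1.66)
z67.76 h0.8597 r151.36 (0.6, -2.06, -1.32)
z67.75 h0.8596 r151.36 (0.17, -1.5, -0.53)
z67.74 h0.8596 r151.37 (0.67, -1.9, 0.39)
z67.72 h0.8597 r151.37 (0.52, -1.87, 0.31)
z67.72 h0.8597 r151.37 (0.34, -1.41, 0.5)
z67.71 h0.8598 r151.38 (-0.11, -1.08, 0.09)
z67.70 h0.8598 r151.38 (0.46, -1.62, 1.25)
z67.69 h0.8600 r151.37 (0.35, -0.83, 0.6)
True
open t30.70 h0.8592 r151.40 z67.75 Fr,Ft,Fz (-0.46, 0.42, -1.55) w0.0301
```

```bash
python3 - <<'E'
from h import *
from cell import manip,cams
s=manip.state();p=s["tool_pos"].copy();p[2]=.22;manip.move_linear(p,.12);pr(manip,"up")
q=T(0,-230,220);manip.move_linear(q,.2);pr(manip,"side")
for n in ("side","top"):
    c=cams.capture(n);np.savez(f"pics/{n}6.npz",**c)
    a,b,x,y=(240,170,390,290) if n=="top" else (255,190,390,305)
    cv2.imwrite(f"pics/{n}6.png",cv2.resize(c["image"][b:y,a:x],None,fx=5,fy=5,interpolation=cv2.INTER_CUBIC))
E
```

```text
up t32.12 h0.8636 r151.49 z218.90 Fr,Ft,Fz (0.14, 0.09, -0.56) w0.0300
side t33.28 h0.7150 r350.45 z219.81 Fr,Ft,Fz (-0.46, -0.17, 0.02) w0.0302
```

View pics/side6.png

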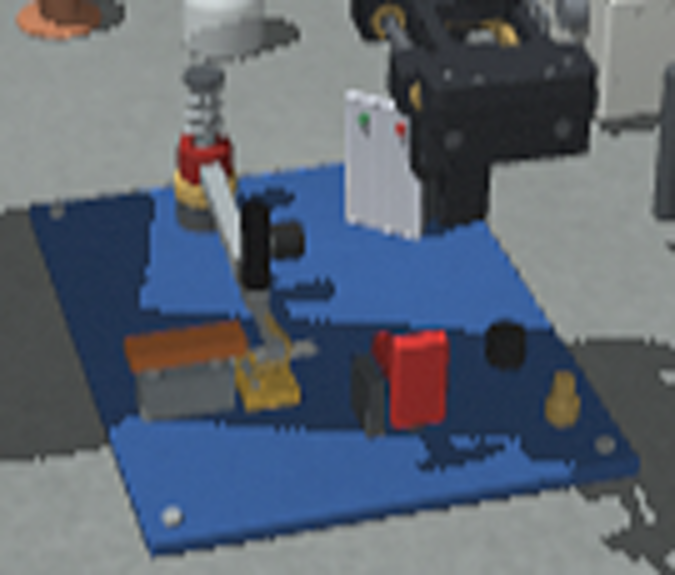

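View pics/top6.png

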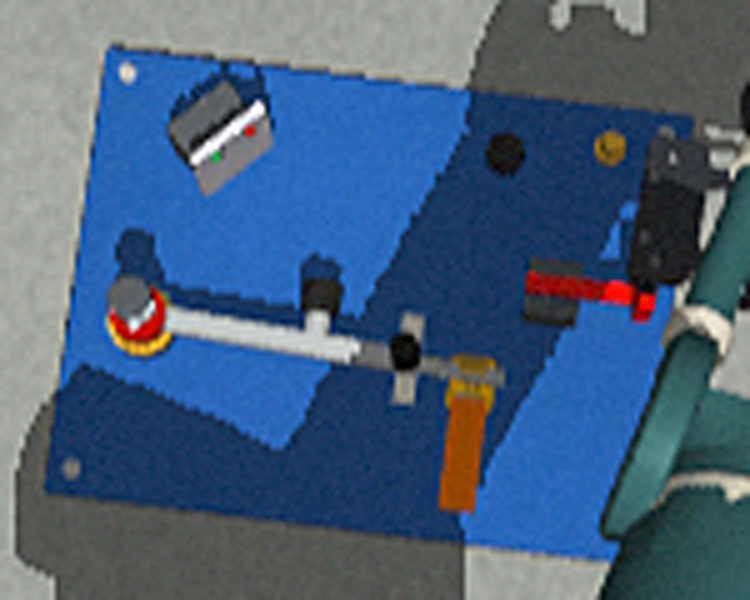

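The arm is cocked and free. In the top view the nose lies over the brass catch at crop px (485,375), and the knob is at (405,350). Now I'll push the safety bolt in with closed fingers.

```bash
python3 - <<'E'
from h import *
from cell import manip,cams,inverse_kinematics as ik
r=rot(-.77)
manip.set_gripper(0,20)
manip.move_pose(T(14,-205,200),r);manip.move_linear(T(14,-205,64),.15);pr(manip,"down")
manip.move_linear(T(14,-182,64),.08)
yh=np.array([-np.sin(PSI),np.cos(PSI),0]);b=avg(manip,6)[1]@yh
y=-182
while y<-128:
    y+=2.0 if y<-156 else 1.0
    manip.move_linear(T(14,y,64),.05);p,f=avg(manip,3);q=Tinv(p);F=b-f@yh
    print("cmd%.1f y%.1f x%.1f F%.2f"%(y,q[1],q[0],F),flush=True)
    if F>9: break
s=manip.state();print(s["clock"],s["contact_force"])
c=cams.capture("side");cv2.imwrite("pics/side7.png",cv2.resize(c["image"][190:305,255:390],None,fx=5,fy=5,interpolation=cv2.INTER_CUBIC))
E
```

```text
down t36.42 h0.6626 r328.29 z65.06 Fr,Ft,Fz (0.59, 0.68, 0.31) w0.0005
cmd-180.0 y-180.1 x13.9 F-0.50
cmd-178.0 y-178.0 x14.0 F-0.20
cmd-176.0 y-175.9 x14.0 F0.02
cmd-174.0 y-173.9 x14.0 F-0.37
cmd-172.0 y-171.9 x14.0 F-0.09
cmd-170.0 y-170.1 x14.0 F1.09
cmd-168.0 y-168.0 x14.0 F1.34
cmd-166.0 y-165.9 x14.0 F1.13
cmd-164.0 y-163.8 x14.0 F1.11
cmd-162.0 y-161.8 x14.0 F1.25
cmd-160.0 y-159.9 x14.1 F1.10
cmd-158.0 y-157.9 x14.1 F1.20
cmd-156.0 y-155.9 x14.1 F0.70
cmd-155.0 y-155.0 x14.0 F1.49
cmd-154.0 y-154.0 x14.1 F1.67
cmd-153.0 y-152.9 x14.1 F1.84
cmd-152.0 y-151.9 x14.1 F1.69
cmd-151.0 y-150.9 x14.1 F1.51
cmd-150.0 y-149.9 x14.0 F1.42
cmd-149.0 y-148.9 x14.0 F1.47
cmd-148.0 y-147.9 x14.0 F1.92
cmd-147.0 y-146.9 x14.0 F1.64
cmd-146.0 y-146.1 x14.0 F1.85
cmd-145.0 y-145.9 x14.0 F5.96
cmd-144.0 y-145.8 x14.0 F8.73
cmd-143.0 y-145.7 x14.1 F11.36
44.7583 [  0.12433693 -11.45243998   0.23766887]
```

View pics/side7.png

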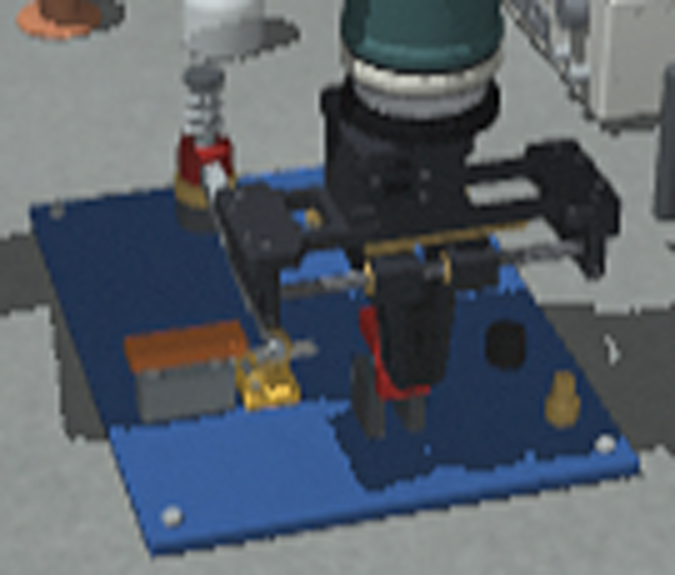

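The bolt met a hard stop after 24.6 mm of travel, consistent with starting about 5.4 mm in. I'll retreat and check.

```bash
python3 - <<'E'
from h import *
from cell import manip,cams
manip.move_linear(T(14,-200,64),.1);manip.move_linear(T(14,-205,200),.15)
manip.move_pose(T(-20,-330,260),rot(-.77));pr(manip,"away")
for n in ("side","top"):
    c=cams.capture(n);np.savez(f"pics/{n}8.npz",**c)
    a,b,x,y=(240,170,390,290) if n=="top" else (255,190,390,305)
    cv2.imwrite(f"pics/{n}8.png",cv2.resize(c["image"][b:y,a:x],None,fx=5,fy=5,interpolation=cv2.INTER_CUBIC))
    if n=="top": cv2.imwrite("pics/top8_full.png",c["image"])
E
```

```text
away t47.21 h0.7788 r449.51 z258.66 Fr,Ft,Fz (-1.12, -0.34, 0.26) w0.0002
```

View pics/side8.png

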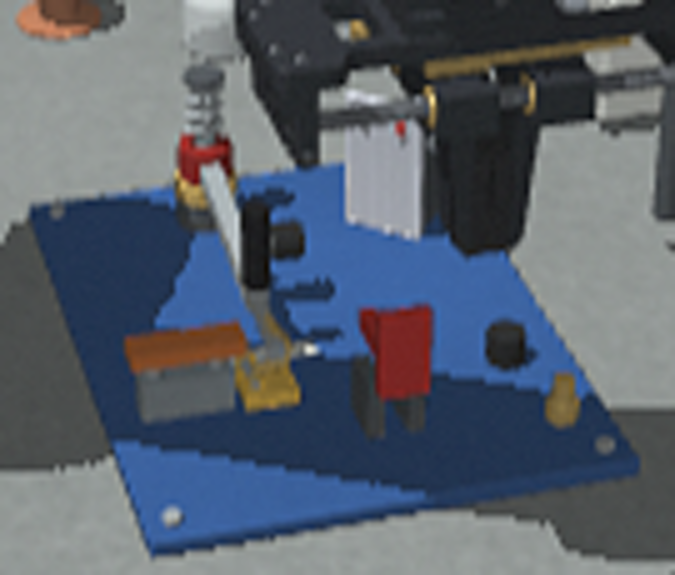

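View pics/top8_full.png

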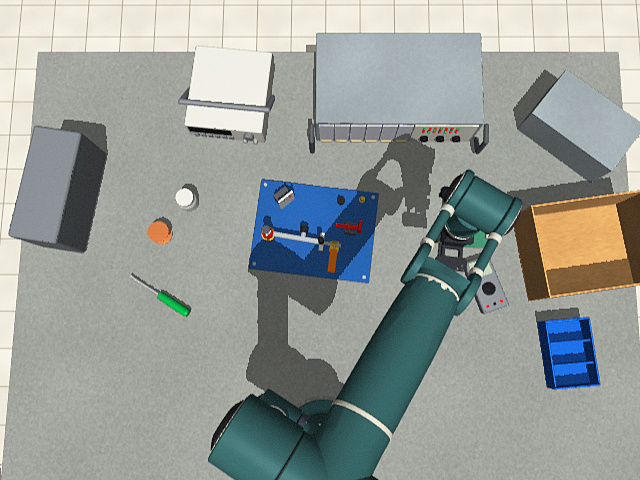

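The arm is still hooked, the tab is in, and the loose items are where they were. The robot is clear of everything, so I'll hand in.

```bash
python3 - <<'E'
from cell import manip,order
print(order.close_job(),manip.state()["clock"])
E
```

```text
the job is handed in; nothing more can be done
the job is handed in; nothing more can be done
```

The tester is cocked, the safety bolt is fully in, and the job is handed in. The last clock reading was about 47 s against the 72 s limit; the hand-in call itself printed no time.

- **Cocking:** I gripped the knob and drew the arm back to a hub angle of about 0.89. The pin went down into the notch on the first light probe, with no contact at tooth or pad height. I eased it forward until the tooth took the load and let go with about 1 N or less on the gripper.
- **Safety bolt:** It moved 24.6 mm under 1–2 N and then met a hard stop at 11 N, so it started about 5.4 mm in.
- **Last pictures:** After the bolt was in and the robot had moved clear, the arm was still hooked under the tooth and the tab was in. The tooth and pad looked unmoved. The loose items were where they started, except the card and part of the meter, which the robot arm hid in the last view; the robot never went near them at bench level.

Two things did not go cleanly:

- **Pin position:** The side view disagreed with the top view by about 3–4 mm on where the pin stood, so I relied on feel for the drop.
- **Forces while easing off:** While nulling the forces, the controller built up about 8 N of upward pull on the hooked pin. For a moment I also pushed forward with about 2 N on top of the spring load, close to the 9 N that tips the tooth. The catch held.

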